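Refit the return spring of a pedal bin

ROBOT

A 6-joint arm with a two-finger parallel gripper is mounted at the origin on the work surface; the furniture and walls round the work are solid. World frame = base frame: x ahead of the robot, y to its left, z up, the work surface at z = 0. Lengths are in mm, angles in rad, forces in N, time in s.
With the tool pointing down it reaches from about 375 to 975 mm from the base axis. Payload 3.8 kg.
Tool frame: the origin (TCP) lies at the very end of the fingers, on their centre line; the grasp point (between the pads) lies 19 mm behind it; z points along the fingers, y is the line along which they close (so a half turn about z gives the same grasp; the last joint's range is limited). The gripper opens to 88 mm and grips with 3 to 60 N. Pads are 18 mm wide; open, the fingers measure 123 mm over their backs; the gripper's body (75 mm by 187 mm) begins 45 mm behind the grasp point.
Start: joints at [-1.292, 0.264, 1.604, -0, 1.274, -0.037], TCP at [209.634, -641.616, 238.706] pointing down, gripper open.
Joint ranges: [-2.63, 2.63], [-0.94, 2.18], [0.31, 2.57], [-1.31, 4.45], [0, 2.66], [-2.55, 2.55]. Speed limits (rad/s): [2.57, 2.57, 3.14, 3.14, 3.14, 3.14].

INTERFACE

Orientations are given as a 3x3 rotation matrix whose columns are the frame's x, y, z axes.
In Python, from station import arm gives the robot as it stands. Calls block until the motion is done:
- arm.move_ptp(position, orientation): joint-space move of the TCP to a pose.
- arm.move_linear(position, attitude=None, feed=150): straight line of the TCP; attitude=None keeps the orientation; feed is the mean speed in mm/s.
- arm.move_joints(angles): joint-space move.
- arm.gripper_to(opening, f_grip=None): finger opening in mm; f_grip is the grip in N (None keeps the last); returns when the fingers have stopped.
- arm.dwell(seconds).
- arm.ik(position, orientation): joint angles nearest the present ones, or None.
- arm.snapshot(name): name is "scene" or "top" or "wrist"; returns a dict with "image" (420x560x3 uint8, red, green, blue), "K" (3x3 intrinsics, pixels), "k1" (the pictures are not rectified: a ray, as slopes to the right and down, at radius r is drawn at 1 + k1 r^2 times it, then the intrinsics apply), "cam_to_world" (4x4, takes a point from camera to world coordinates); the wrist camera has in their place "hand_eye" (4x4, takes a point from camera to tool coordinates, whose origin is the TCP and whose axes are the flange's). Camera axes: x right, y up, looking along -z (the intrinsics and any distortion apply to the point x, -y, -z); pixel columns grow to the right and rows downward; lengths in mm; the calibration is good to about 2 mm. A picture is of the moment at which its call begins: read the wrist's pose just before it. There is no depth.
A pose or a line that the arm cannot do raises arm.PlanningError and nothing moves.
- arm.sign_off(): hands the job in; it is judged then, once.
Readings, each from a call of its own:
- arm.current_time_s(): time.
- arm.current_q(): joint angles.
- arm.current_qd(): joint speeds.
- arm.current_effort(): joint torques, N m.
- arm.current_tool_pos(): TCP position.
- arm.current_tool_rot(): TCP orientation.
- arm.current_force(): force on the tool from outside, world axes, zero at the start.
- arm.current_torque(): the same for the moment, N m.
- arm.current_finger_gap(): finger opening in mm.
- arm.current_gripper_force(): force on a finger pad.
Only numpy, scipy, OpenCV 4.12 (cv2) and the standard library are available. Lean on these libraries where they do the work, as an engineer would, in place of code of your own. Each camera call takes 0.05 s, during which the arm holds its last target. There are 200 camera calls.

TASK

The return spring of the pedal bin has come off its foot plate. Take the spring from the blue cradle by its red pull tab, drop its hook fully down into the hole of the steel lug, then stretch it and put its long loop over the headed post on the draw bar, down under the head. Ease the pull over onto the post before you let go, so that the spring does not snap and nothing is forced, and leave the things standing around where they are.

Things in the scene. Friction and masses are not known exactly. Their poses are not given: they have to be found in the camera images.
- bin_foot: Foot plate of a pedal bin, fixed: grey plate 270 x 84 x 8 mm. Origin at the centre of its underside, on the worktop; x runs along the plate from the steel lug towards the headed post and the grey rubber pedal, z up. Apart from lug and post nothing on it is higher than 18 mm.
- slide_mid (a point): Middle of the slide on which the steel post stands, 223.5 mm from the lug hole, at the height of the post's top (48 mm). The post's axis is on the plate's centre line within 15 mm of here, before or behind along x, differently every time: feel for it. Neck 6 mm thick, head 10 mm wide, its underside 43 mm high. The slide is clamped and does not give way. Axes as those of the plate.
- lug_hole (a point): Centre of the upper mouth of the vertical through hole, 12 mm wide, in the steel lug: a flat piece 32 mm (x) by 34 mm (y), 10 mm thick, its top 36 mm above the worktop. Below the hole it is free down to the plate. At x = -105 mm, y = 0 of the foot plate; axes as those of the plate.
- spring: Tension spring, 120 g, with an inner guide: it lengthens along its own x axis and does not bend. Origin on the spring's axis at the bend of the hook; x towards the loop, z up. The hook is a round leg, 5 mm thick, down to z = -30.5 mm. Coil 18 mm thick from x = 22 to 92 mm. In the cradle the axis is level, 45 mm above the worktop; with the hook fully home 38.5 mm.
- hook_tip (a point): Round lower tip of the hook's leg, 30.5 mm below the spring's origin.
- pull_tab (a point): Centre of the red pull tab: 24 mm long along the spring, 12 mm wide, 32 mm high (from 9 mm below to 23 mm above the spring's axis); the point is 7 mm above the axis and, unstretched, 112 mm from the hook. Axes as those of the spring. Grip it across its 12 mm, from above.
- loop (a point): Centre of the opening of the wire loop, on the spring's axis, 55 mm past the tab's centre; it moves with the tab. Wire 5 mm; opening 18 mm wide, straight from 24 mm short of this point to 23 mm past it, then narrowing to a point 29 mm past it; that far end bears on the post.
- spring_end (a joint): Stretch of the spring in m: 0 closed, 0.075 the end of its travel. Its pull is 5 N at first and grows by 1 N per cm. Fitted, it is stretched 11 to 45 mm (6 to 10 N).
- cradle: Blue plastic cradle that holds the spring at the start, fixed, 200 x 50 mm, base 8 mm thick; a notch 21 mm wide under the coil (50 mm from the hook, sides up to 49 mm) and a flat ledge under the loop (172 mm from the hook). Origin on the worktop below the hook; x along the spring. Beside the pull tab it is free down to the base.
- can: Drinks can, 66 mm thick, 168 mm high, bystander; origin at the centre of its underside.
- spice: Spice jar with a yellow cap, 42 mm thick, 96 mm high, bystander; origin at the centre of its underside.
- orange_pot: Orange canister with lid, 66 mm thick, 62 mm high, bystander; origin at the centre of its underside.
- steel_cup: Steel cup, 80 mm wide, 103 mm high, bystander; origin at the centre of its underside.

How it is judged (in metres and radians):
On the way, in this order (a step that is already met when the one before it is completed fails the run):
1. the hook is down in the hole of the lug, the spring not yet stretched (z of hook_tip in the frame of lug_hole below -0.013 m and horizontal distance between hook_tip and lug_hole below 0.01 m and value of joint spring_end below 0.006 m), for 0.1 s.
2. the spring is stretched beyond the post, the hook still in the hole (z of hook_tip in the frame of lug_hole below -0.013 m and horizontal distance between hook_tip and lug_hole below 0.01 m and value of joint spring_end above 0.01 m), for 0.2 s.
3. the loop is down round the post and the post carries the pull (hook and loop together bear over 12.5 N) while the fingers still hold the spring (z of hook_tip in the frame of lug_hole below -0.013 m and horizontal distance between hook_tip and lug_hole below 0.01 m and z of loop in the frame of bin_foot between 0.03 and 0.0435 m and y of loop in the frame of bin_foot between -0.012 and 0.012 m and value of joint spring_end between 0.007 and 0.046 m and contact force between spring and bin_foot above 12.5 N and contact force between the fingers and spring above 2 N), for 0.15 s.
At the end, for the whole second after the job is handed in: Hook tip at least 13 mm below the top of the lug and within 10 mm of the hole's axis; loop on the post under its head: spring stretched 7 to 50 mm, loop centre 30 to 43.5 mm high and within 12 mm of the plate's centre line; spring released and at rest (z of hook_tip in the frame of lug_hole below -0.013 m and horizontal distance between hook_tip and lug_hole below 0.01 m and value of joint spring_end between 0.007 and 0.05 m and z of loop in the frame of bin_foot between 0.03 and 0.0435 m and y of loop in the frame of bin_foot between -0.012 and 0.012 m and contact force between the fingers and spring below 0.1 N and linear speed of spring below 0.02 m/s); the robot touches nothing.
It fails at once if the spring is let snap: it shortens faster than 0.25 m/s (velocity of joint spring_end below -0.25 m/s).
It fails at once if the spring and the foot plate are forced: their contact forces, at hook and loop together, exceed 32 N (contact force between spring and bin_foot above 32 N).
It fails at once if a bystander (can, spice jar, orange canister, steel cup) is moved by more than 30 mm (distance of any of can, spice, orange_pot, steel_cup from where it was at the start of the episode above 0.03 m).
It also fails if it takes over 72 s, if anything falls off the work surface, if the arm or the gripper's body presses on something with over 40 N, if the wrist force passes 120 N, or if a joint passes its speed limit or range.

## Working session

There is one attempt and no reset: what is moved stays moved. The work goes in short steps, each a Python script; the robot and the scene stay as the last script left them, time stands still between calls to the robot, and variables do not carry over. Pictures are saved under pics/ and viewed, at most 10 in all, crops included, and the job is handed in when it is done.

```bash
mkdir -p pics; ls
cat > h.py <<'E'
import numpy as np, cv2
from station import arm
def snap(name,fn,crop=None,scale=1):
    p=np.array(arm.current_tool_pos());R=np.array(arm.current_tool_rot())
    s=arm.snapshot(name); 
    if 'hand_eye' in s:
        T=np.eye(4);T[:3,:3]=R;T[:3,3]=p; s['cam_to_world']=T@np.array(s['hand_eye'])
    np.savez('pics/'+fn+'.npz',K=s['K'],k1=s['k1'],T=s['cam_to_world'],im=s['image'])
    im=s['image'][:,:,::-1]
    cv2.imwrite('pics/'+fn+'.png',cv2.resize(im,(784,588),interpolation=cv2.INTER_CUBIC))
def ray(fn,u,v):  # original pixel coords
    d=np.load('pics/'+fn+'.npz');K=d['K'];k=float(d['k1'])
    x,y=cv2.undistortPoints(np.array([[[u,v]]],float),K,np.array([k,0,0,0,0.]))[0,0]
    T=d['T'];return T[:3,3],T[:3,:3]@np.array([x,-y,-1])
def at(fn,u,v,z):
    o,r=ray(fn,u,v);return o+r*(z-o[2])/r[2]
def at14(fn,U,V,z): return at(fn,(U+.5)/1.4-.5,(V+.5)/1.4-.5,z)
def proj(fn,P):
    d=np.load('pics/'+fn+'.npz');T=d['T'];c=T[:3,:3].T@(np.array(P)-T[:3,3])
    x,y=c[0]/-c[2],-c[1]/-c[2];f=1+float(d['k1'])*(x*x+y*y)
    return (d['K']@np.array([x*f,y*f,1]))[:2]
E
python3 - <<'E'
from h import *
snap('scene','scene0');snap('top','top0')
for n in('scene0','top0'):
    d=np.load(f'pics/{n}.npz');print(d['K'],d['k1'],d['T'].round(3))
E
```

```text
pics
[[525.20557478   0.         278.87775893]
 [  0.         525.20557478 208.42928803]
 [  0.           0.           1.        ]] -0.1501218438502725 [[ 9.730000e-01 -1.060000e-01  2.030000e-01  9.423500e+02]
 [ 2.280000e-01  5.160000e-01 -8.250000e-01 -1.322173e+03]
 [-1.800000e-02  8.500000e-01  5.270000e-01  9.265090e+02]
 [ 0.000000e+00  0.000000e+00  0.000000e+00  1.000000e+00]]
[[405.64833817   0.         273.39043898]
 [  0.         405.64833817 217.80724552]
 [  0.           0.           1.        ]] 0.011368404136581656 [[ 2.800000e-02  9.820000e-01 -1.870000e-01  4.163690e+02]
 [-9.990000e-01  3.100000e-02  1.600000e-02  2.564400e+01]
 [ 2.200000e-02  1.870000e-01  9.820000e-01  1.125383e+03]
 [ 0.000000e+00  0.000000e+00  0.000000e+00  1.000000e+00]]
```

View pics/top0.png

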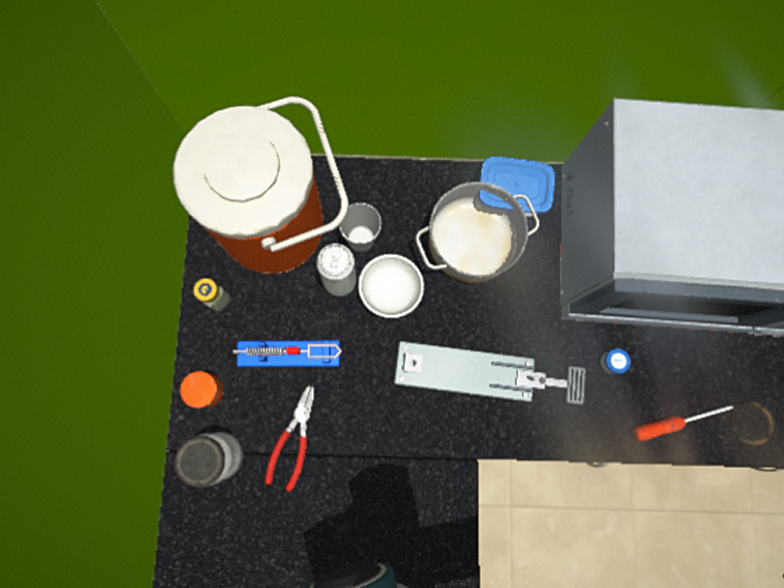

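View pics/scene0.png

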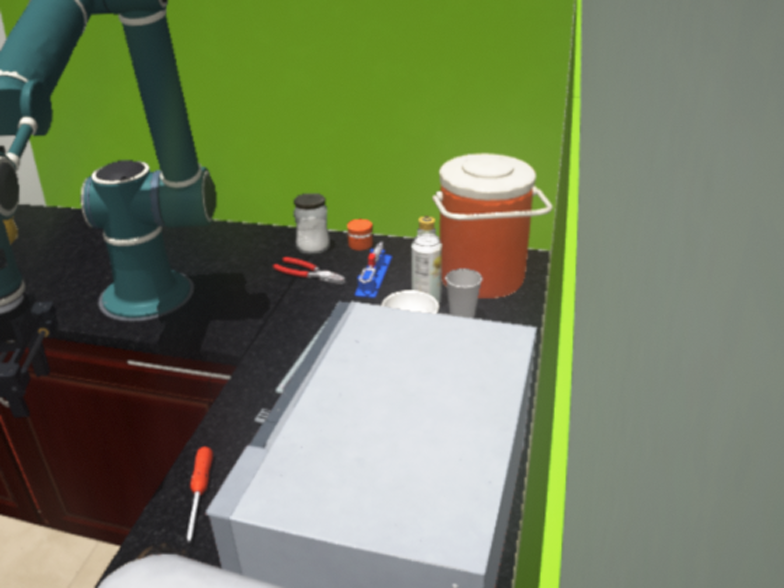

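Top view: the spring lies in the blue cradle, with the hook at about (236,352), the tab at (293,351) and the loop at (325,351). The foot plate has its lug at (411,362), post at about (530,380) and pedal at (576,385). The pliers, bowl, can and microwave are nearby.

Run:
```python
from h import *
for n,u,v,z in[('hook',236,352,45),('tab',293,351,65),('loopend',340,351,45),('lug',411,362,36),('post',530,380,48),('c1',401,342,8),('c2',397,384,8),('c3',534,360,8),('c4',531,401,8),('canTop',336,262,168),('oven',565,315,200),('bowl',390,285,50)]:
    print(n,at14('top0',u,v,z).round(1))
```

```text
hook [523.2 283.8  45. ]
tab [526.2 173.6  65. ]
loopend [530.9  87.2  45. ]
lug [514.8 -49.1  36. ]
post [ 486.4 -274.3   48. ]
c1 [556.2 -30.5   8. ]
c2 [473.6 -24.4   8. ]
c3 [ 528.5 -294.2    8. ]
c4 [ 448.3 -286.5    8. ]
canTop [672.6  93.6 168. ]
oven [ 585.7 -292.7  200. ]
bowl [661.6  -4.6  50. ]
```

```bash
cat >> h.py <<'E'
def Rd(th,s=1):  # tool z down, tool x = s*(dir at th)
    x=s*np.array([np.cos(th),np.sin(th),0]);z=np.array([0,0,-1.]);return np.column_stack([x,np.cross(z,x),z])
E
python3 - <<'E'
from h import *
print(np.array(arm.current_tool_rot()).round(2))
snap('wrist','w0');print(np.load('pics/w0.npz')['K'],np.linalg.inv(np.r_[np.c_[arm.current_tool_rot(),np.array(arm.current_tool_pos())],[[0,0,0,1]]])@np.load('pics/w0.npz')['T'])
for s in(1,-1):
  for p,th in(([526,172,300],-1.55),([500,-160,300],-1.43),([486,-240,60],-1.43)):
    q=arm.ik(p,Rd(th,s)); print(s,p,None if q is None else np.round(q,2))
for z in (0,100,200): print(at14('top0',565,318,z).round(0))
E
```

```text
[[ 0.95  0.31 -0.  ]
 [ 0.31 -0.95  0.  ]
 [ 0.   -0.   -1.  ]]
[[366.02622059   0.         280.92059863]
 [  0.         366.02622059 212.60890825]
 [  0.           0.           1.        ]] [[-2.83538614e-04  9.55313816e-01  2.95593356e-01  7.75351598e+01]
 [ 9.99999876e-01  3.91689225e-04 -3.06663014e-04 -2.54870846e-01]
 [-4.08740147e-04  2.95593232e-01 -9.55313809e-01 -1.46255284e+02]
 [ 0.00000000e+00  0.00000000e+00  0.00000000e+00  1.00000000e+00]]
1 [526, 172, 300] None
1 [500, -160, 300] None
1 [486, -240, 60] [-0.5   0.2   2.05 -0.    0.9   2.5 ]
-1 [526, 172, 300] [ 0.27  0.    1.79 -0.    1.35  0.25]
-1 [500, -160, 300] [-0.36 -0.06  1.84 -0.    1.35 -0.5 ]
-1 [486, -240, 60] [-0.5   0.2   2.05 -0.    0.9  -0.65]
[ 616. -361.    0.]
[ 598. -327.  100.]
[ 581. -293.  200.]
```

Run:
```python
from h import *
arm.move_ptp([350,-400,300],Rd(-1.43,-1))
arm.move_ptp([500,-115,260],Rd(-1.43,-1)); arm.dwell(.2); snap('wrist','wplate')
arm.move_ptp([526,215,240],Rd(-1.54,-1)); arm.dwell(.2); snap('wrist','wspring')
print(arm.current_time_s(),arm.current_tool_pos(), arm.current_force())
```

```text
4.2417 [526.37867629 213.96721614 240.20265874] [ 0.90093093 -0.61592397 -0.09060519]
```

View pics/wplate.png

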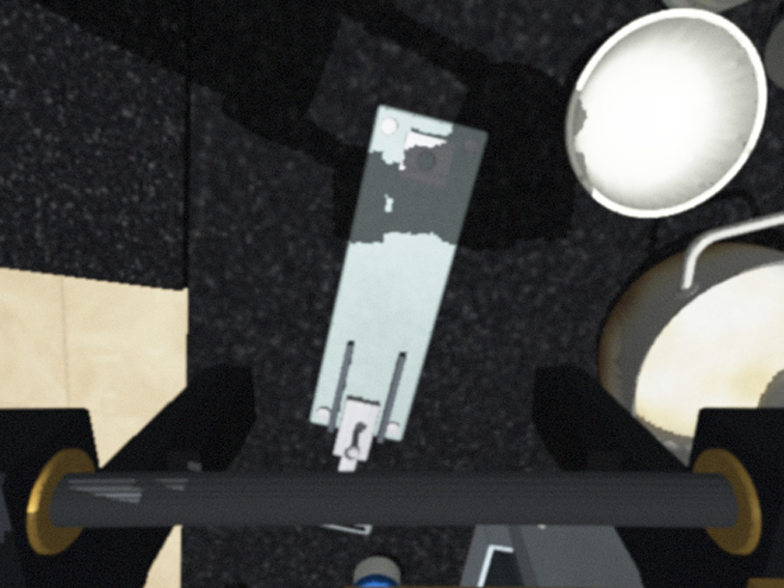

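View pics/wspring.png

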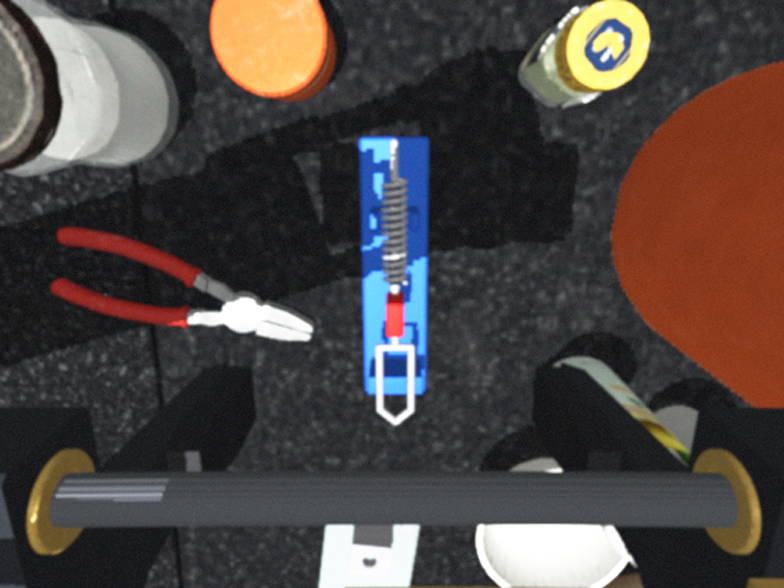

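wspring: hook end at about (394,142), tab top at (395,294–336), loop tip at (395,422). wplate: lug hole at (426,160), plate corners at (380,106), (487,132), (400,440) and (311,421), post head at about (352,453).

Run:
```python
from h import *
f=lambda n,u,v,z:at14(n,u,v,z)
hk=f('wspring',394,142,45);tip=f('wspring',395,422,45);t1=f('wspring',395,294,68);t2=f('wspring',395,336,68);
c1=f('wspring',394,180,54); c2=f('wspring',395,283,54)
print('hook',hk,'tip',tip,'len',np.linalg.norm(tip-hk),'(196+)');print('tab',t1,t2, 'coil',c1,c2)
d=tip-c1;print('th spring',np.arctan2(d[1],d[0]))
hole=f('wplate',426,160,36);ph=f('wplate',352,453,48)
C=[f('wplate',u,v,8) for u,v in((380,106),(487,132),(400,440),(311,421))]
print('hole',hole,'post',ph,np.linalg.norm((ph-hole)[:2]));print(np.round(C,1))
a=(C[0]+C[1])/2;b=(C[2]+C[3])/2;e=b-a;th=np.arctan2(e[1],e[0]);m=(a+b)/2;u=e/np.linalg.norm(e)
print('th',th,'L',np.linalg.norm(e),'mid',m,'lug',m-105*u,'slide mid',m+118.5*u)
h=m-105*u; h[2]=36;print((proj('wplate',h)+.5)*1.4)
im=np.load('pics/wplate.npz')['im'][:,:,::-1]
A=cv2.resize(im[90:140,260:360],(800,400),interpolation=3); B=cv2.resize(im[275:345,210:350],(560,280),interpolation=3)
o=np.zeros((600,800,3),np.uint8);B=cv2.resize(im[275:345,215:300],(243,200),interpolation=3)
cv2.imwrite('pics/cropA.png',np.vstack([cv2.resize(im[80:140,260:360],(500,300),interpolation=3),cv2.resize(im[280:340,215:315],(500,300),interpolation=3)]))
```

```text
hook [525.59521029 288.72190307  45.        ] tip [532.19476191  87.0545716   45.        ] len 201.77528754387166 (196+)
tab [528.93439036 194.70092533  68.        ] [529.79809976 165.48244274  68.        ] coil [526.24408241 265.85357461  54.        ] [528.87906301 198.20918772  54.        ]
th spring -1.5375272158604456
hole [514.78486101 -50.88418381  36.        ] post [ 490.67042561 -284.44731462   48.        ] 234.80468920085
[[ 477.6  -19.     8. ]
 [ 558.1  -25.9    8. ]
 [ 531.5 -292.7    8. ]
 [ 451.4 -284.5    8. ]]
th -1.6696868371403795 L 267.40787738768853 mid [ 504.61335425 -155.5348251     8.        ] lug [514.97994215 -51.04782181   8.        ] slide mid [ 492.91391933 -273.45587166    8.        ]
[426.7392061  160.78113017]
```

View pics/cropA.png

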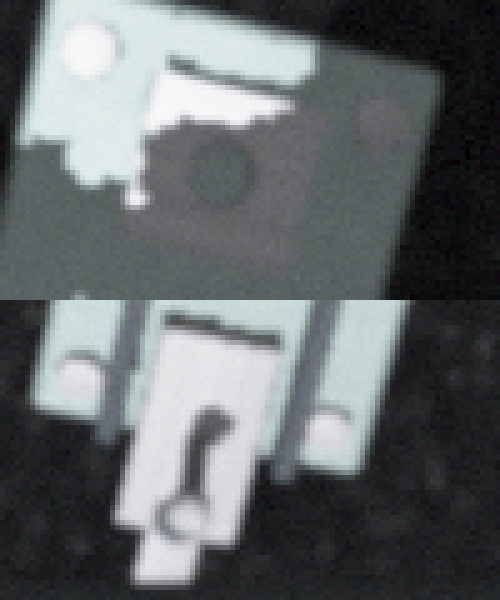

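The post head is at about (353,453), roughly 11 mm beyond slide mid. The spring lengths agree with the given sizes. I'll grasp the tab, lift it, and look at the hook in the hand.

Run:
```python
from h import *
R=Rd(-1.5375,-1); p=np.array([529.3,175.5,36.])
arm.gripper_to(50,10)
arm.move_ptp(p+[0,0,80],R); print(arm.current_force())
arm.move_linear(p,feed=80); print('down',arm.current_force(),arm.current_tool_pos())
arm.gripper_to(8,8); print('grip',arm.current_finger_gap(),arm.current_gripper_force(),arm.current_force())
arm.gripper_to(6,45); print('grip',arm.current_finger_gap(),arm.current_gripper_force(),arm.current_force())
arm.move_linear(p+[0,0,70],feed=70); arm.dwell(.3);print(arm.current_force(),arm.current_torque(),arm.current_tool_pos()); snap('wrist','wheld')
print((proj('wheld',p+[0,112*1,70-3])+.5)*1.4, arm.current_time_s())
```

```text
[ 0.28339777  1.66546581 -0.80867653]
down [-0.9686897   0.30921749  0.47168324] [529.91501574 175.66985466  36.58506473]
grip 11.93194226439602 7.999956590356305 [-0.84748004 -0.46845493  1.5354299 ]
grip 11.676848192538069 45.000377632677555 [-1.25366725 -0.39565723  1.85003532]
[-0.3309371  -0.06398565 -1.02450511] [-0.04902978 -0.09732215  0.01372784] [529.08071462 175.41546392 105.60050491]
[405.84395642  -5.56190751] 9.0583
```

View pics/wheld.png

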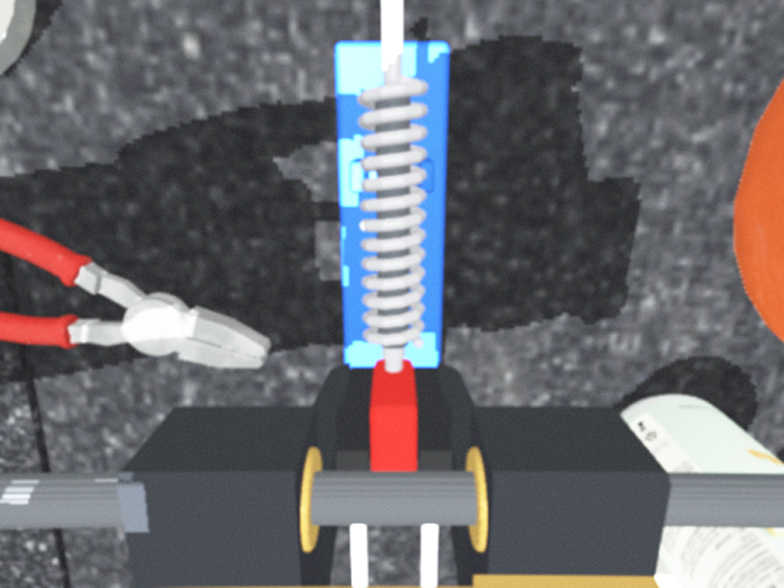

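Held: the tab is at u≈393, the coil runs from rows ~82 to ~343, and the hook end is just above the frame.

Run:
```python
from h import *
th=-1.5375;u=np.array([np.cos(th),np.sin(th),0]);v=np.array([-u[1],u[0],0])
p=np.array(arm.current_tool_pos());print(np.array(arm.current_tool_rot()).round(4))
for n,U,V,z in(('coil hook end',393,82,123),('coil loop end',393,343,123),('axis end rod near hook',392,60,114),('tab top edge',393.5,364,137)):
    d=at14('wheld',U,V,z)-p; print(n,'along',d@u,'lat',d@v)
```

```text
[[-3.330e-02  9.994e-01 -5.000e-04]
 [ 9.994e-01  3.330e-02 -1.000e-04]
 [-1.000e-04 -5.000e-04 -1.000e+00]]
coil hook end along -89.47609144080504 lat 0.7281205151015884
coil loop end along -24.191274955856187 lat 0.6905880146171327
axis end rod near hook along -95.29300507885569 lat 0.47502572110578567
tab top edge along -24.398490761192026 lat 0.83062463419825
```

Run:
```python
from h import *
th=-1.672;u=np.array([np.cos(th),np.sin(th),0]);v=np.array([-u[1],u[0],0]);R=Rd(th,-1)
h=np.array([515.0,-51,0])
p=np.array(arm.current_tool_pos())
arm.move_linear([515,175,165],feed=150)
q=h+75*u-45*v+[0,0,105]
arm.move_linear([q[0],q[1],165],R,feed=200)
arm.move_linear(q,feed=100);arm.dwell(.3);snap('wrist','whole')
print(arm.current_tool_pos(),arm.current_finger_gap(),arm.current_time_s())
print((proj('whole',[515,-51,36])+.5)*1.4)
```

```text
[ 463.01756    -121.20791394  105.5431724 ] 11.847199067591186 12.3667
[502.04009485 144.04622938]
```

View pics/whole.png

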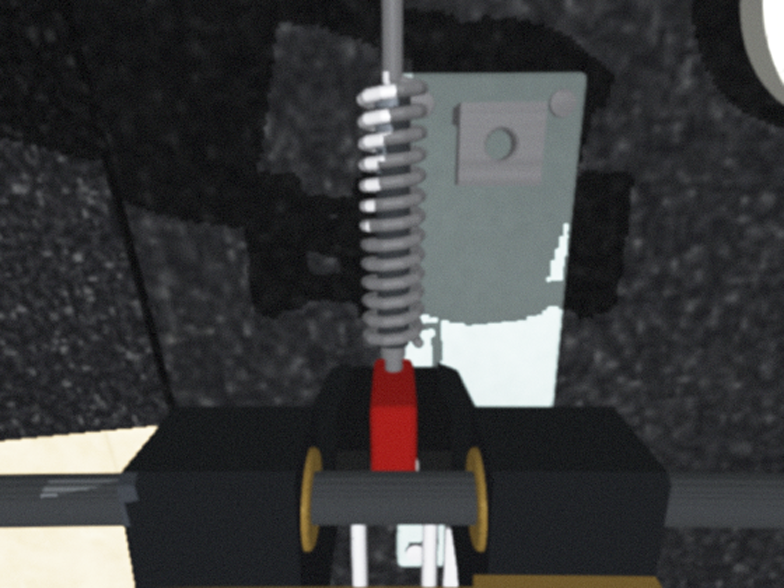

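The hole is at (500,143.5) and the lug and plate edge are clear. The plate edge runs from (586,72) to (555,405).

Run:
```python
from h import *
print(at14('whole',500,143.5,36)); a=at14('whole',585.5,80,8);b=at14('whole',555.5,400,8);d=b-a;print(np.arctan2(d[1],d[0]))
th=-1.672;u=np.array([np.cos(th),np.sin(th),0]);v=np.array([-u[1],u[0],0]);p=np.array([463.02,-121.21,105.5])
for U,V,z in((393,82,123),(392,343,123)):
    d=at14('whole',U,V,z)-p;print(d@u,d@v)
im=np.load('pics/wplate.npz')['im']
# long plate edges in wplate
for (A,B) in (((487,132),(400,440)),((380,106),(311,421))):
    a=at14('wplate',*A,8);b=at14('wplate',*B,8);d=b-a;print(np.arctan2(d[1],d[0]))
```

```text
[514.38505637 -50.91748302  36.        ]
-1.6607329222187601
-89.60711593083494 0.8572380802898136
-24.28451738498086 0.5415655135607318
-1.670217381041467
-1.6691537478967167
```

```bash
cat >> h.py <<'E'
th=-1.670;u=np.array([np.cos(th),np.sin(th),0]);v=np.array([-u[1],u[0],0]);Z=np.array([0,0,1.])
HOLE=np.array([514.5,-50.9,0])
def pose(du,dv,zaxis,s=0,a=0,yaw=0):
    "hook origin offset from hole along u/v, axis height at the hook, stretch, pitch"
    u2=u*np.cos(yaw)+v*np.sin(yaw);v2=np.cross(Z,u2)
    xs=u2*np.cos(a)+Z*np.sin(a);zs=Z*np.cos(a)-u2*np.sin(a)
    H=HOLE+du*u+dv*v+Z*zaxis
    return H+(113.3+s)*xs-.7*v2-8.6*zs, np.column_stack([-xs,np.cross(-zs,-xs),-zs])
def go(*a,feed=60,**k):
    p,R=pose(*a,**k);arm.move_linear(p,R,feed=feed)
def F():
    f=np.array(arm.current_force());return np.round([f@u,f@v,f[2]],2)
E
python3 - <<'E'
from h import *
go(0,0,112);go(0,0,72,feed=60);arm.dwell(.3);f0=F();print(f0)
z=72
while z>45:
    z-=3;go(0,0,z,feed=30);arm.dwell(.1);f=F()-f0;print(z,f)
    if np.abs(f).max()>4:break
print(arm.current_time_s(),arm.current_tool_pos(),pose(0,0,z)[0])
E
```

```text
[-0.84 -0.17 -0.3 ]
69 [ 1.51 -0.36 -0.33]
66 [ 1.3  -0.39 -0.18]
63 [-0.01 -0.38 -1.14]
60 [ 1.22 -0.12 -0.27]
57 [-0.09  0.87 -1.09]
54 [ 1.41 -0.04 -0.53]
51 [ 1.62  0.44 -1.42]
48 [ 0.96  0.37 -0.88]
45 [ 0.4   0.12 -0.37]
17.7583 [ 502.53689797 -163.56971282   36.31941352] [ 502.58209221 -163.57361481   36.4       ]
```

No contact down to 22 mm depth. Next I'll tip the loop end up and stretch stepwise while watching the pull.

Run:
```python
from h import *
arm.gripper_to(6,55);arm.dwell(.1);f0=F();print(f0)
go(-1,0,42,feed=30);print(F()-f0);go(-1,0,40.5,a=.08,feed=30);arm.dwell(.2);print(F()-f0)
for s in (2,4,6,8,12,20,30,40):
    go(0,0,40.5,s=s,a=.08,feed=25);arm.dwell(.1);f=F()-f0;print(s,f,round(arm.current_finger_gap(),2))
    if np.abs(f).max()>14:break
print(arm.current_time_s(),arm.current_tool_pos(),pose(0,0,40.5,s=s,a=.08)[0])
snap('top','top1');snap('wrist','w1')
im=np.load('pics/top1.npz')['im'][:,:,::-1]
cv2.imwrite('pics/v1.png',np.vstack([cv2.resize(im[225:300,260:410],(600,300),interpolation=3),cv2.resize(cv2.imread('pics/w1.png'),(600,300))[:, :]]))
```

```text
[ 0.46 -0.21 -0.41]
[-0.39  0.63 -1.05]
[-0.15 -0.53 -0.37]
2 [-0.03  0.86 -0.81] 11.57
4 [-5.6  -0.12 -1.  ] 11.44
6 [-5.68  0.28 -1.67] 11.58
8 [-5.5   0.   -2.14] 11.91
12 [-6.62  0.67 -2.15] 11.33
20 [-7.88  0.57 -2.26] 11.32
30 [-7.51  0.58 -1.13] 11.4
40 [-9.1   0.58 -2.55] 11.45
22.625 [ 498.1830018  -202.24026829   43.66646088] [ 498.60094284 -203.57294832   44.17842791]
```

View pics/v1.png

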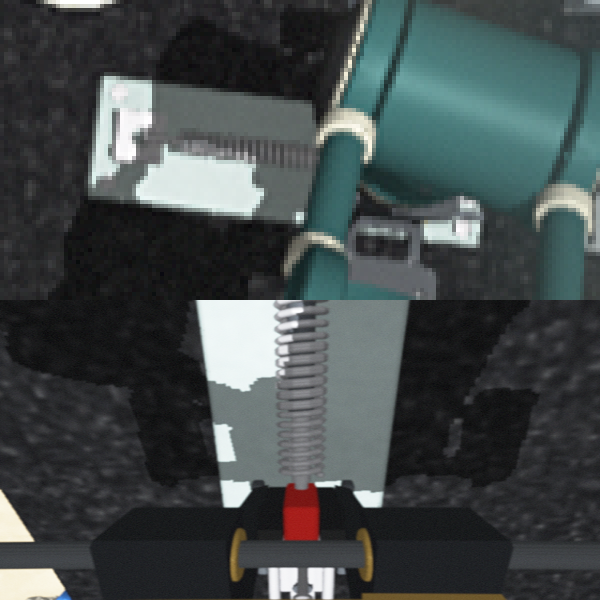

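The hook is caught and pulls about 9 N. The wrist view (lower half) shows the post at about (302,590), between the loop wires at 275 and 328, so it is laterally centred. I'll stretch further and look again.

Run:
```python
from h import *
for s in (50,58):
    go(0,0,40.5,s=s,a=.08,feed=25);arm.dwell(.2);print(s,F())
print(arm.current_time_s(),arm.current_tool_pos(),pose(0,0,40.5,s=s,a=.08)[0])
snap('wrist','w2')
im=np.load('pics/w2.npz')['im'][:,:,::-1]
cv2.imwrite('pics/v2.png',cv2.resize(im[300:420,200:360],(800,600),interpolation=3))
```

```text
50 [-9.4  -0.01 -2.55]
58 [-9.19  0.83 -2.85]
24.1417 [ 496.22122985 -219.4917145    44.84359506] [ 496.8239059  -221.42716238   45.6168924 ]
```

View pics/v2.png

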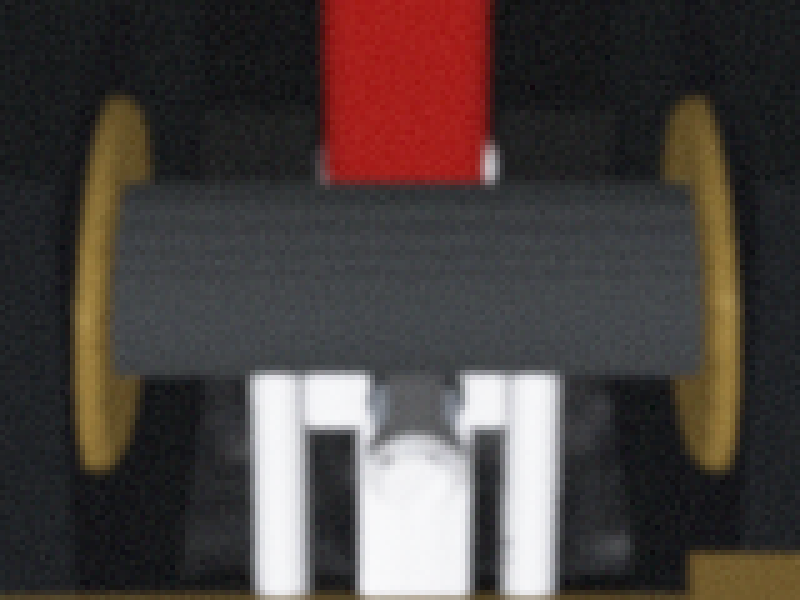

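Run:
```python
from h import *
P=np.array([490.9,-284.4,48.])
for d in(-16,-8,0,8): 
  print(d,[((proj('w2',P+d*u+v*w+Z*h)-[200,300]+.5)*5).round(0) for w,h in((0,0),(5,0),(-5,0),(0,-20))])
t=np.array([496.2,-219.5,44.8]);xs=u*np.cos(.08)+Z*np.sin(.08);zs=Z*np.cos(.08)-u*np.sin(.08)
print([((proj('w2',t+k*xs+8.6*zs+w*v)-[200,300]+.5)*5).round(0) for k in(35,54,77) for w in(-11.5,11.5)], (P-t)@u)
```

```text
-16 [array([411., 362.]), array([463., 362.]), array([359., 362.]), array([411., 217.])]
-8 [array([411., 426.]), array([462., 426.]), array([360., 426.]), array([411., 276.])]
0 [array([411., 487.]), array([461., 487.]), array([361., 487.]), array([411., 334.])]
8 [array([411., 547.]), array([460., 547.]), array([362., 547.]), array([411., 390.])]
[array([270., 304.]), array([526., 304.]), array([274., 478.]), array([523., 478.]), array([279., 675.]), array([519., 675.])] 65.10582689665394
```

The post head sits where predicted, 10 mm past the loop centre and about 1 mm to the side. I'll lower stepwise.

Run:
```python
from h import *
f0=F();print(f0)
for a in (.065,.05,.035,.02,.01,0):
    go(0,0,39+1.5*a/.08,s=58,a=a,yaw=.004,feed=25);arm.dwell(.15);f=F();print(a,f)
    if abs(f[2]-f0[2])>6 or abs(f[1]-f0[1])>5:print('stop');break
print(arm.current_time_s(),arm.current_tool_pos(),pose(0,0,39,s=58,a=a)[0])
```

```text
[-11.17   0.48  -2.81]
0.065 [-10.56   0.62  -2.1 ]
0.05 [-9.43  0.49 -2.06]
0.035 [-10.7    0.74  -1.27]
0.02 [-9.35  0.41 -1.32]
0.01 [-9.91  1.21 -0.03]
0 [-9.36 -0.21  0.28]
26.6583 [ 497.10423551 -219.3971572    30.18579115] [ 496.83771209 -221.2884491    30.4       ]
```

Run:
```python
from h import *
s=58
while s>34:
    s-=4 if s>50 else 1; go(0,0,39,s=s,yaw=.004,feed=15);arm.dwell(.2);f=np.mean([F() for _ in range(3)],0)
    f=F();print(s,f)
    if f[0]>-3.5:break
print(arm.current_time_s(),arm.current_tool_pos(),pose(0,0,39,s=s)[0])
```

```text
54 [-9.13  0.76  0.34]
50 [-9.42  0.85  0.69]
49 [-9.44  0.7   0.88]
48 [-9.16 -0.01 -0.02]
47 [-9.2   0.4   0.98]
46 [-8.08  0.92  0.33]
45 [-9.4   0.02  0.73]
44 [-8.92  0.73  0.35]
43 [-8.46 -0.1   1.06]
42 [-6.19 -0.6  -0.26]
41 [-3.68 -2.07  3.16]
40 [ 1.53 -5.34  2.92]
32.3917 [ 498.89514423 -203.95172123   30.43391236] [ 498.62045074 -203.3769488    30.4       ]
```

The post is carrying the pull. I'll settle at balance, loosen gently, then release.

Run:
```python
from h import *
go(0,-.4,39.3,s=40.3,yaw=.002,feed=10);arm.dwell(.4);print(F())
arm.gripper_to(6,12);arm.dwell(.3);print(F(),arm.current_gripper_force())
arm.gripper_to(6,4);arm.dwell(.4);print(F(),arm.current_gripper_force(),arm.current_finger_gap())
arm.gripper_to(14);arm.dwell(.3);arm.gripper_to(40);arm.dwell(.3);print(F(),arm.current_gripper_force())
p=np.array(arm.current_tool_pos());arm.move_linear(p+[0,0,150],feed=80)
arm.move_linear([490,-125,230],feed=150);arm.dwell(.3);print(F(),arm.current_time_s());snap('wrist','w3')
```

```text
[ 0.91 -1.35 -1.18]
[ 1.44 -0.03 -3.43] 11.999750876566395
[ 0.45  0.96 -4.62] 3.999912883155048 12.005765618943215
[-0.12  0.13 -0.07] 0.0
[ 0.63 -0.63 -0.21] 38.675
```

View pics/w3.png

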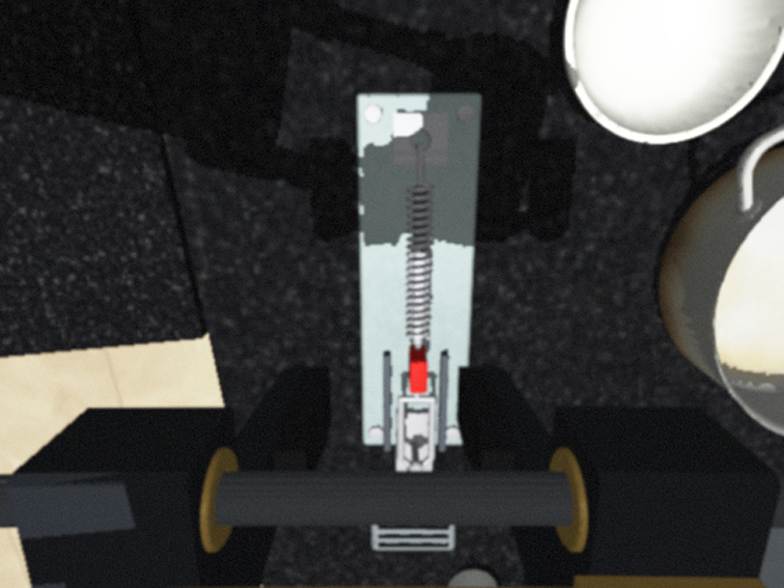

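The spring runs from the lug hole at (420,145) to the post at about (418,460). It is stretched and straight on the centre line, and the tab is free.

```bash
python3 -c "
from h import *
print(arm.sign_off())"
```

```text
the job is handed in; nothing more can be done
None
```

The spring is hooked in the lug and its loop is on the post; I eased the pull over before letting go and handed the job in at about 39 s of the 72 s allowed, but the hand-in returned no verdict.

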